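Close the glue pot at the leather bench

ROBOT

A 7-joint arm with a two-finger parallel gripper is mounted at the origin on the work surface. World frame = base frame: x ahead of the robot, y to its left, z up, the work surface at z = 0. Lengths are in mm, angles in rad, forces in N, time in s.
With the tool pointing down it reaches from about 350 to 900 mm from the base axis. Payload 19.9 kg.
Tool frame: the origin (TCP) lies midway between the tips of the shut fingers; the grasp point (between the pads) lies 19 mm behind it (r.hold_point_z is the distance from the TCP to the grasp point, in mm); z points along the fingers, y is the line along which they close (so a half turn about z gives the same grasp; the last joint's range is limited). The gripper opens to 94 mm and grips with 3 to 60 N. Pads are 16 mm wide; open, the fingers measure 119 mm over their backs; the gripper's body (75 mm by 177 mm) begins 78 mm behind the grasp point.
Start: joints at [-1.232, 0.417, -0.01, 1.614, 0.005, 1.111, -0.053], TCP at [231.698, 580.441, 170.525] pointing down, gripper open.
Joint ranges: [-2.81, 2.81], [-0.39, 2.02], [-1.27, 1.25], [0.06, 2.57], [-1.19, 4.33], [0.19, 2], [-2.82, 2.82]. Speed limits (rad/s): [1.89, 1.89, 2.39, 2.39, 3.01, 3.01, 3.01].

INTERFACE

Orientations are given as a rotation vector (axis times angle).
In Python, from cell import r, viewer gives the robot as it stands.
- The arm moves only by the tool play_rows, never from a script. Its argument "plan" is one flat list of numbers, 7 for each row, row after row: the shift along the tool's x, y, z in m, then the turn, a rotation vector about the tool's x, y, z in degrees, then the opening, from 0 (shut) to 1 (fully open). In form: [x, y, z, ax, ay, az, jaw, x, y, z, ax, ay, az, jaw, ...]. A call has exactly 5 rows; each row is the pose to reach, as a shift and turn from the pose commanded when the call began, along the tool's axes at that moment; what a row does not reach only later rows make up. A row lasts 1/12 s, in which the tool goes at most 41.7 mm and 7.16 degrees, less where a joint would pass 70% of its speed; a pose out of reach is approached as far as the arm can. A call with a gripper value outside its range is refused whole. The fingers move at their own pace and stop on an object; "newtons" is the grip in N (left out, the last holds). Time passes only in rows, so rows that repeat a pose let the fingers close, or fill a call up. It gives the time, the measured TCP pose, the force, the opening and the grip force at its end, in the units of the state.
- r.state(): the state, without advancing time (a new reading comes with each control period).
- viewer.camera(name): name is "scene" or "top"; returns (picture, depth): 480x640x3 uint8, blue, green, red; 480x640 float32, mm along the optical axis (not along the pixel's ray), 0 where there is no reading.
- viewer.camera_params(name): a dict with "K" (3x3 intrinsics, pixels), "distortion" ([k1, k2, p1, p2, k3] as OpenCV has them; the pictures are not rectified), "rvec" (rotation vector, rad) and "tvec" (3), from world to camera coordinates, as OpenCV has them. Camera axes: x right, y down, z forward; pixel columns grow to the right and rows downward; lengths in mm; the calibration is good to about 2 mm. A picture is of the moment at which its call begins. camera_params takes no time and is no camera call.
- r.finish_job(): hands the job in; it is judged then, once.
The state is a dict: "time_s": time; "joint_positions": joint angles; "dq": joint speeds; "joint_torque": joint torques, N m; "eef_pos": TCP position; "eef_rot": TCP orientation; "ft_force": force on the tool from outside, world axes, zero at the start; "moment": the same for the moment, N m; "width": finger opening in mm; "grip_force": force on a finger pad.
Only numpy, scipy, OpenCV 4.12 (cv2) and the standard library are available. Lean on these libraries where they do the work, as an engineer would, in place of code of your own. Each camera call takes 0.05 s, during which the arm holds its last target. There are 200 camera calls.

TASK

Put the larger cap on the open glue pot in the wooden holder: set it on the neck, turn it gently backwards (counter-clockwise) until it drops into the thread, then screw it down clockwise until it is fully home, and let go. The thread is soft plastic, so feel your way: never press, pull or twist the cap hard against the pot. Leave the other things on the bench where they are.

Things in the scene. Friction and masses are not known exactly. Their poses are not given: they have to be found in the camera images.
- cap: The glue pot's cap: black plastic, the larger of two, lying open side down on the bench. Skirt 65 mm across, 29 mm tall, with a grip bar on top, 53 mm tall in all; about 120 g. Inside the lower edge of the skirt (58 mm inside) three lugs 120 deg apart, 8 mm wide, 3.5 mm tall, reach in to 46 mm diameter; one points along the cap's +x. Origin: centre of the open underside, z up.
- cap_bar (a point): Middle of the straight grip bar on the cap, 41 mm above the cap's origin. The bar is 50 mm long (along the cap's x), 12 mm thick (along its y) and 24 mm tall, from 29 to 53 mm above the cap's origin.
- holder: Square pale wooden holder screwed to the bench, 126 x 126 x 45 mm, with the white glue pot (82 mm across, neck up, no cap) clamped in its centre; the pot can neither turn nor lift. Origin: centre of the holder's underside. Its yaw does not tell how the pot's thread is turned: the pot stands at any angle in it, so the thread's start must be felt.
- plug_top (a point): Top of the round plug in the middle of the pot's neck, on its upright axis, 113 mm above the bench. The plug is 42 mm across with a 5 mm chamfer on top; it centres the cap's lugs with 2 mm play all round.
- neck_top (a point): On the neck's axis, 105 mm above the bench: level of the thread's flat tops. Thread 54 mm across; three equal starts, each counter-clockwise in turn: flat top (74 deg), open slot (36 deg), raised stop (10 deg, 3 mm above the flat top). A cap set on the plug rests with its lugs on the flat tops (origin at this level), or, now and then, on the stops or straight in the slots.
- neck_slot (a point): On the neck's axis, 95 mm above the bench: the cap's origin with the lugs dropped into the slots. On the flat tops a cap turned clockwise (from above) soon jams on the raised stops; turned counter-clockwise, by at most about 110 deg, its lugs meet the next stops over the slots and it drops 10 mm by its weight or a light push (rock it if it hangs tilted on one lug).
- neck_home (a point): On the neck's axis, 89 mm above the bench: where the cap's origin lies when fully home. From the slots it screws clockwise 75 to 95 deg, at first level for up to 15 deg, then sinking 6 mm along a helix (1.1 mm per 10 deg), until its lugs hit solid ends. The thread does not unwind by itself.
- small_cap: Bystander: a smaller black cap of the same form (44 mm across, 40 mm tall with its bar), which belongs to another pot. Lies open side down. Origin: centre of its underside.
- dye_bottle: Bystander: amber bottle standing, 42 mm across, 95 mm tall. Origin: centre of its underside.
- mallet: Bystander: hammer lying, 240 mm long. Origin near its middle, x along the handle.
- awl: Bystander: awl lying, 160 mm long, wooden handle. Origin near its middle, x along it.
- bowl: Bystander: blue bowl, 110 mm across, 40 mm tall. Origin: centre of its underside.
- edge_brush: Bystander: brush lying, 170 mm long. Origin near its middle, x along it.
- thread_pot: Bystander: glass jar with a steel lid, 52 mm across, 60 mm tall. Origin: centre of its underside.
Not all that is in view belongs to the job. Leave any green or yellow look-alike of the cap alone.

How it is judged (in metres and radians):
At the end, for the whole second after the job is handed in: The larger cap is on the pot's neck (its axis within 5 mm of the neck's axis, tilted less than 0.07 rad), screwed down so that its origin lies no more than 1.7 mm above neck_home, at rest and released (horizontal distance between cap and neck_top below 0.005 m and z of cap in the frame of neck_home below 0.0017 m and angle between cap's own z axis and vertical below 0.07 rad and linear speed of cap below 0.01 m/s and contact force between the fingers and cap below 0.1 N); the robot touches nothing.
It fails at once if the cap is forced against the pot or its holder (contact force over 45 N) (contact force between cap and holder above 45 N).
It fails at once if a bystander is moved more than 30 mm (distance of any of small_cap, dye_bottle, mallet, awl, bowl, edge_brush, thread_pot from where it was at the start of the episode above 0.03 m).
It also fails if it takes over 70 s, if anything falls off the work surface, if the arm or the gripper's body presses on something with over 40 N, if the wrist force passes 120 N, or if a joint passes its speed limit or range.

## Working session

There is one attempt and no reset: what is moved stays moved. The work goes in short steps, Python scripts to look and compute and a tool call to move; the robot and the scene stay as the last step left them, time stands still between calls to the robot, and variables do not carry over. Pictures are saved under pics/ and viewed, at most 10 in all, crops included, and the job is handed in when it is done.

Besides the shell and the picture viewer there is one more tool, called in YAML: its name, and indented under it one key for each argument. play_rows: Moves the arm, as the interface text tells. Its arguments: {"type":"object","properties":{"plan":{"type":"array"},"newtons":{"type":"number"}},"required":["plan"]}

```bash
mkdir -p pics; python3 - <<'E'
from cell import r, viewer
import cv2,numpy as np
for n in("scene","top"):
    p,d=viewer.camera(n); cv2.imwrite(f"pics/{n}0.png",p); np.save(f"{n}0.npy",d)
    c=viewer.camera_params(n); print(n,c)
print(r.state(), r.hold_point_z)
E
```

```text
scene {'K': array([[476.58022314,   0.        , 314.50223614],
       [  0.        , 476.58022314, 241.73597843],
       [  0.        ,   0.        ,   1.        ]]), 'distortion': array([0.01736467, 0.        , 0.        , 0.        , 0.        ]), 'rvec': array([ 1.67392069,  1.59323852, -0.82320578]), 'tvec': array([   6.83225463, -253.95156669, 1490.22110267])}
top {'K': array([[474.84979925,   0.        , 325.19041931],
       [  0.        , 474.84979925, 233.25476123],
       [  0.        ,   0.        ,   1.        ]]), 'distortion': array([-0.06770821,  0.        ,  0.        ,  0.        ,  0.        ]), 'rvec': array([ 2.15023734, -2.1298496 ,  0.16861274]), 'tvec': array([-43.26901655, 570.25519316, 941.68967952])}
{'time_s': 0.1, 'joint_positions': array([-1.23252778,  0.41790288, -0.01031697,  1.61404969,  0.00469949,
        1.11070343, -0.05296658]), 'dq': array([ 0.00203901, -0.00022359, -0.00067776, -0.00280443,  0.00107015,
        0.00062308, -0.00098024]), 'joint_torque': array([ 2.85194736e-03, -8.52601504e+01,  6.40879087e-01, -4.26703048e+01,
       -4.88077593e-02,  1.64000143e-02,  6.48584682e-05]), 'eef_pos': array([231.56676246, 580.14768453, 170.02194084]), 'eef_rot': array([-5.92855069e-01, -3.08502317e+00,  1.62173836e-03]), 'ft_force': array([ 0.28334087, -0.53999199, -0.22862206]), 'moment': array([-0.01609625,  0.00518205,  0.00975391]), 'grip_force': 0.0, 'width': 94.01395494673918} 18.8
```

View pics/top0.png

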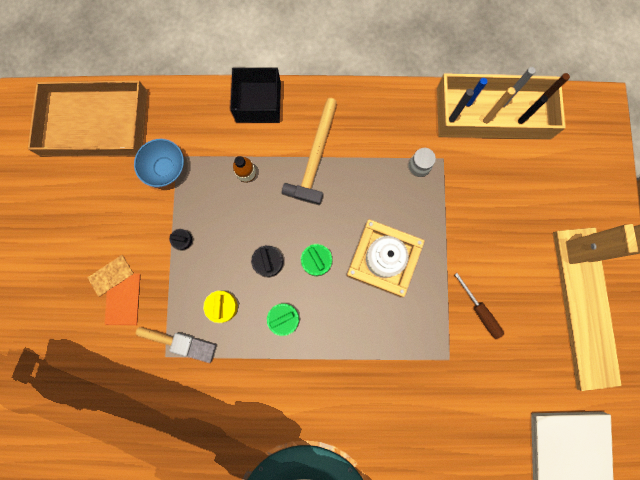

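View pics/scene0.png

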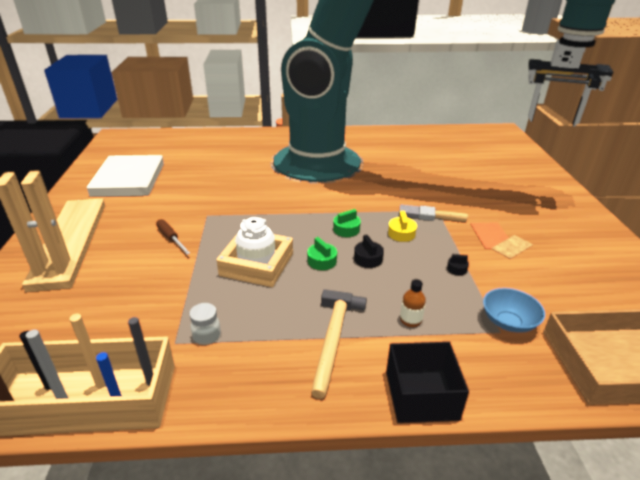

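The top view shows five candidates: large black cap (267,261), small black cap (180,239), green look-alikes (317,260) and (283,319), and a yellow one (220,307). The larger black one at (267,261) fits the description by colour and size. The pot's neck is at about (388,257). I'll measure these points and confirm in a crop.

```bash
cat > h.py <<'E'
import cv2,numpy as np
from cell import r, viewer
from scipy.spatial.transform import Rotation as R
def cloud(n,d):
    c=viewer.camera_params(n);v,u=np.mgrid[0:480,0:640]
    q=cv2.undistortPoints(np.stack([u,v],-1).reshape(-1,1,2).astype(float),c["K"],c["distortion"]).reshape(480,640,2)
    P=np.dstack([q*d[...,None],d])
    Rm=cv2.Rodrigues(c["rvec"])[0]
    return (P-c["tvec"])@Rm
E
python3 - <<'E'
from h import *
p=cv2.imread("pics/top0.png");d=np.load("top0.npy");W=cloud("top",d)
def roi(u,v,s): return W[v-s:v+s+1,u-s:u+s+1].reshape(-1,3),p[v-s:v+s+1,u-s:u+s+1].reshape(-1,3)
for nm,u,v in(("cap",267,261),("small",180,239)):
    w,c=roi(u,v,26); w=w[(w[:,2]>8)&(c.max(1)<110)]
    print(nm,len(w),"zmax",np.percentile(w[:,2],[50,90,98]))
    for lo,hi in((20,36),(44,60),(33,60)):
        b=w[(w[:,2]>lo)&(w[:,2]<hi)]
        if len(b)>4:
            rc=cv2.minAreaRect(b[:,:2].astype(np.float32)); print(lo,hi,len(b),b.mean(0).round(1),np.round(rc[0],1),np.round(rc[1],1),rc[2],cv2.minEnclosingCircle(b[:,:2].astype(np.float32)))
            e,V=np.linalg.eigh(np.cov(b[:,:2].T));print("axis yaw",np.degrees(np.arctan2(V[1,1],V[0,1])))
w,c=roi(388,257,45)
for lo,hi in((38,52),(60,88),(88,101),(101,108),(109,118)):
    b=w[(w[:,2]>lo)&(w[:,2]<hi)]
    if len(b)>4:
        rc=cv2.minAreaRect(b[:,:2].astype(np.float32));print("pot",lo,hi,len(b),b.mean(0).round(1),np.round(rc[0],1),np.round(rc[1],1),rc[2],cv2.minEnclosingCircle(b[:,:2].astype(np.float32)))
w,c=roi(330,340,5);print("mat z",np.median(w,0))
for n,u,v in(("mallet",302,193),("green1",317,260),("green2",283,319),("bottle",243,165),("jar",424,160)): print(n,W[v,u].round())
a=cv2.resize(p[205:315,225:435],None,fx=3.6,fy=3.6,interpolation=2);cv2.imwrite("pics/crop1.png",a)
M=R.from_rotvec(r.state()["eef_rot"]).as_matrix();print(M.round(3))
E
```

```text
cap 784 zmax [28.70248742 51.5932361  54.15194032]
20 36 606 [513.3  83.4  28.1] [513.8  84.1] [64.2 64.5] 18.375391006469727 ((514.04638671875, 84.36827850341797), 32.8415412902832)
axis yaw 101.85940194574032
44 60 148 [513.7  84.1  51.6] [514.   84.6] [50.  12.4] 17.18109703063965 ((513.3836669921875, 86.42686462402344), 25.05236053466797)
axis yaw -162.9381883604403
33 60 165 [513.5  83.8  50.2] [512.1  90.3] [50.1 24.4] 17.004796981811523 ((513.9802856445312, 83.77909851074219), 25.19896697998047)
axis yaw -162.34840167057186
small 357 zmax [21.8140844  39.17000246 41.88938639]
20 36 199 [558.3 271.8  22.7] [559.2 272.9] [40.9 43.8] 78.90296936035156 ((559.031494140625, 273.4752197265625), 22.946134567260742)
axis yaw 179.8674190231292
33 60 82 [559.  271.5  38.8] [559.3 272.2] [34.3 10.4] 79.36012268066406 ((561.5758056640625, 271.8005676269531), 17.173377990722656)
axis yaw 78.51582288254721
pot 38 52 1800 [ 520.7 -162.7   43.8] [ 522.  -163.7] [124.8 126.8] 69.00414276123047 ((522.3958740234375, -163.91796875), 86.99236297607422)
pot 60 88 707 [ 517.3 -158.9   79.2] [ 521.6 -163.9] [81.5 81.3] 62.066856384277344 ((521.7225341796875, -164.5420684814453), 41.731910705566406)
pot 88 101 84 [ 516.  -158.9   94.9] [ 520.6 -161.3] [51.5 47.3] 2.9119415283203125 ((521.0255126953125, -164.6317901611328), 27.694515228271484)
pot 101 108 219 [ 520.9 -163.2  104.9] [ 522.6 -163.7] [51.  54.7] 37.01250076293945 ((521.6231689453125, -164.36634826660156), 27.52596092224121)
pot 109 118 298 [ 521.4 -164.3  111.8] [ 522.  -164.7] [39.5 39.4] 63.65902328491211 ((521.586669921875, -162.1528778076172), 22.694046020507812)
mat z [ 3.50361075e+02 -5.00935528e+01 -2.44968394e-02]
mallet [661.  13.  24.]
green1 [514. -22.  52.]
green2 [394.  45.  54.]
bottle [703. 131.  87.]
jar [ 726. -245.   60.]
[[-0.929  0.371 -0.   ]
 [ 0.371  0.929 -0.001]
 [-0.    -0.001 -1.   ]]
```

View pics/crop1.png

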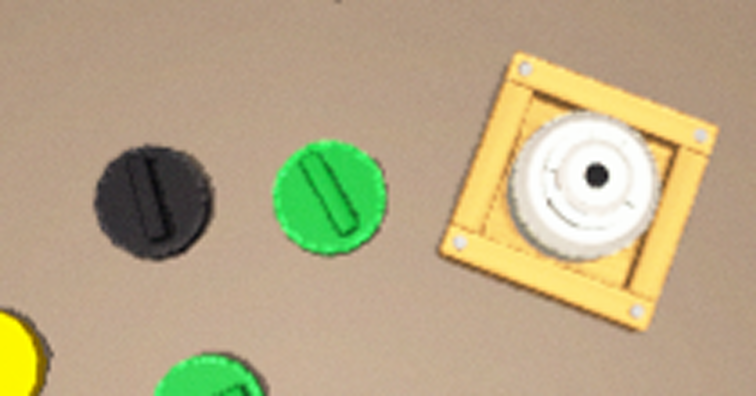

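The crop confirms it: the black cap at top-view pixel (267,261), 65 mm across and 53 mm tall, lies left of a green look-alike. It is at about (514,84), bar yaw 17°, and the pot axis is at about (521.7,-164.2). All sizes match. Moving over the cap now.

play_rows:
  plan: [-0.03,-0.024,0.003,0,0,0,1,-0.06,-0.048,0.006,0,0,0,1,-0.09,-0.071,0.009,0,0,0,1,-0.12,-0.095,0.011,0,0,0,1,-0.149,-0.119,0.013,0,0,0,1]

```text
time_s: 0.52
eef_pos: [326.5, 412.7, 157.2]
eef_rot: [-0.593, -3.085, 0.001]
ft_force: [0.7, -0.5, 0.7]
width: 93.9
grip_force: 0.0
```

play_rows:
  plan: [-0.03,-0.024,0.003,0,0,0,1,-0.06,-0.048,0.006,0,0,0,1,-0.09,-0.071,0.009,0,0,0,1,-0.12,-0.095,0.011,0,0,0,1,-0.149,-0.119,0.013,0,0,0,1]

```text
time_s: 0.93
eef_pos: [420.8, 247.1, 144.4]
eef_rot: [-0.593, -3.085, 0.0]
ft_force: [0.3, 1.3, -0.0]
width: 94.2
grip_force: 0.0
```

play_rows:
  plan: [-0.03,-0.024,0.003,0,0,0,1,-0.06,-0.048,0.006,0,0,0,1,-0.09,-0.071,0.009,0,0,0,1,-0.12,-0.095,0.011,0,0,0,1,-0.148,-0.118,0.014,0,0,0,1]

```text
time_s: 1.35
eef_pos: [514.6, 82.4, 130.5]
eef_rot: [0.593, 3.085, -0.0]
ft_force: [0.1, 0.5, -0.0]
width: 94.1
grip_force: 0.0
```

play_rows:
  plan: [0,0,0,0,0,7,0.6,0,0,0,0,0,14,0.6,0,0,0,0,0,21,0.6,0,0,0,0,0,28,0.6,0,0,0,0,0,35,0.6]

```text
time_s: 1.77
eef_pos: [513.7, 84.3, 130.3]
eef_rot: [-1.502, -2.759, 0.001]
ft_force: [-0.2, 0.2, -0.2]
width: 64.0
grip_force: 0.0
```

play_rows:
  plan: [0,0,0,0,0,7,0.6,0,0,0,0,0,14,0.6,0,0,0,0,0,21,0.6,0,0,0,0,0,28,0.6,0,0,0,0,0,35,0.6]

```text
time_s: 2.18
eef_pos: [513.8, 84.5, 130.4]
eef_rot: [-2.262, -2.18, 0.001]
ft_force: [0.1, 0.2, 0.8]
width: 56.2
grip_force: 0.0
```

play_rows:
  plan: [0,0,0,0,0,7,0.6,0,0,0,0,0,14,0.6,0,0,0,0,0,21,0.6,0,0,0,0,0,28,0.6,0,0,0,0,0,35,0.6]

```text
time_s: 2.6
eef_pos: [513.7, 84.5, 130.4]
eef_rot: [2.813, 1.399, -0.001]
ft_force: [0.6, -0.5, -0.3]
width: 56.7
grip_force: 0.0
```

play_rows:
  plan: [0,0,0,0,0,7.1,0.6,0,0,0,0,0,14.2,0.6,0,0,0,0,0,21.3,0.6,0,0,0,0,0,28.4,0.6,0,0,0,0,0,35.5,0.6]

```text
time_s: 3.02
eef_pos: [513.7, 84.5, 130.4]
eef_rot: [3.105, 0.475, -0.001]
ft_force: [-0.3, -0.7, -0.4]
width: 56.4
grip_force: 0.0
```

```bash
cat >> h.py <<'E'
def go(x,y,z,yaw=None):
    s=r.state();M=R.from_rotvec(s["eef_rot"]).as_matrix();p=s["eef_pos"]
    cy=np.degrees(np.arctan2(M[1,1],M[0,1]))
    print("t",round(s["time_s"],2),"p",p.round(2),"yyaw",cy.round(2),"tilt",M[:2,2].round(4),"q7",s["joint_positions"][6].round(2),"F",s["ft_force"].round(2),"M",s["moment"].round(3),"w",round(s["width"],2),"g",round(s["grip_force"],1))
    print("shift mm",(M.T@(np.array([x,y,z])-p)).round(2),"az",None if yaw is None else -((yaw-cy+180)%360-180))
E
python3 -c "
from h import *
go(514,84.2,32,-72.9)"
```

```text
t 3.02 p [513.73  84.45 130.41] yyaw -72.61 tilt [-0.0004 -0.0002] q7 -1.22 F [-0.3  -0.73 -0.36] M [-0.017  0.141 -0.019] w 56.42 g 0.0
shift mm [ 0.23  0.31 98.41] az 0.29064981449920424
```

play_rows:
  plan: [0,0,0.03,0,0,0,0.6,0,0,0.06,0,0,0,0.6,0,0,0.085,0,0,0,0.6,0,0,0.094,0,0,0,0.6,0,0,0.0975,0,0,0,0.6]
  newtons: 20

```text
time_s: 3.43
eef_pos: [513.0, 84.0, 31.8]
eef_rot: [3.103, 0.484, -0.004]
ft_force: [0.1, 0.3, -0.2]
width: 56.6
grip_force: 0.0
```

play_rows:
  plan: [0,0,0,0,0,0,0,0,0,0,0,0,0,0,0,0,0,0,0,0,0,0,0,0,0,0,0,0,0,0,0,0,0,0,0]

```text
time_s: 3.85
eef_pos: [514.4, 84.7, 33.8]
eef_rot: [-3.104, -0.485, -0.002]
ft_force: [0.6, -0.3, -0.1]
width: 26.5
grip_force: 0.0
```

play_rows:
  plan: [0,0,0,0,0,0,0,0,0,0,0,0,0,0,0,0,0,0,0,0,0,0,0,0,0,0,0,0,0,0,0,0,0,0,0]

```text
time_s: 4.27
eef_pos: [513.9, 84.4, 33.1]
eef_rot: [3.104, 0.484, -0.0]
ft_force: [0.6, 0.1, -0.4]
width: 0.6
grip_force: 0.0
```

```bash
python3 -c "
from h import *
go(514,84.2,172,-72.9)"
```

```text
t 4.27 p [513.93  84.44  33.07] yyaw -72.26 tilt [-0.     -0.0001] q7 -1.1 F [ 0.63  0.12 -0.4 ] M [-0.061  0.158  0.021] w 0.56 g 0.0
shift mm [-2.0000e-02  2.6000e-01 -1.3893e+02] az 0.6402969529724771
```

Jaws shut to 0.6 mm with no grip, so I need to look.

```bash
python3 - <<'E'
from h import *
p,d=viewer.camera("scene"); a=cv2.resize(p[140:340,180:480],None,fx=2.5,fy=2.5,interpolation=2)
q,d=viewer.camera("top"); b=cv2.resize(q[190:340,200:400],None,fx=2.5,fy=2.5,interpolation=2)
cv2.imwrite("pics/c2.png",a);cv2.imwrite("pics/c3.png",b);np.save("top1.npy",d)
E
```

```text
(no output)
```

View pics/c2.png

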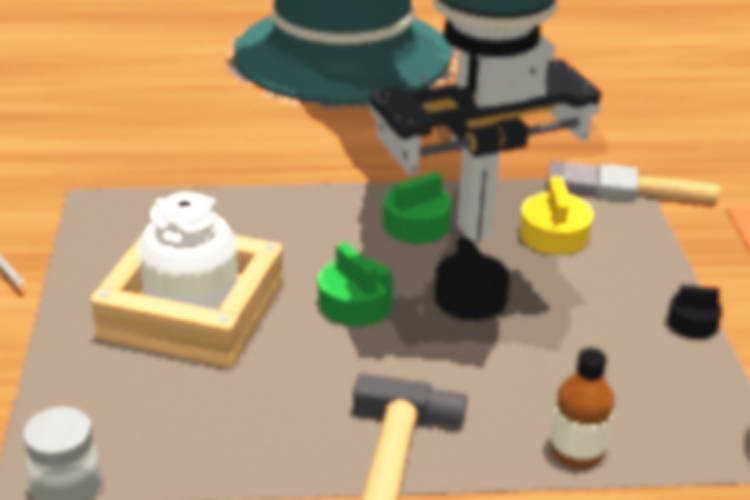

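The scene crop shows the shut fingers ending at about (478,235), seemingly just behind or above the bar at (468,245). I'll measure the finger tip and the cap in 3D.

```bash
python3 - <<'E'
from h import *
p,d=viewer.camera("scene");W=cloud("scene",d)
for u in (363,366,369,372,375):
  print(u,[(v,tuple(W[v,u].round().astype(int)),int(p[v,u].max())) for v in range(212,262,5)])
m=(abs(W[...,0]-514)<45)&(abs(W[...,1]-84)<45)&(W[...,2]>5)&(p.max(2)<70)
w=W[m];
for lo,hi in((10,27),(36,49),(49,60)):
    b=w[(w[:,2]>lo)&(w[:,2]<hi)];print(lo,hi,len(b),b.min(0).round(),b.max(0).round()) if len(b) else 0
m=(abs(W[...,0]-514)<45)&(abs(W[...,1]-84)<45)&(W[...,2]>5)&(p.max(2)>90); w=W[m]; w=w[w[:,2]<110];print(len(w),w.min(0),w.max(0),np.median(w,0))
E
```

```text
363 [(212, (np.int64(313), np.int64(103), np.int64(0)), 127), (217, (np.int64(339), np.int64(99), np.int64(1)), 107), (222, (np.int64(510), np.int64(70), np.int64(96)), 114), (227, (np.int64(511), np.int64(70), np.int64(84)), 124), (232, (np.int64(407), np.int64(90), np.int64(1)), 89), (237, (np.int64(495), np.int64(75), np.int64(47)), 37), (242, (np.int64(501), np.int64(75), np.int64(37)), 21), (247, (np.int64(507), np.int64(74), np.int64(28)), 18), (252, (np.int64(528), np.int64(72), np.int64(29)), 19), (257, (np.int64(545), np.int64(69), np.int64(28)), 20)]
366 [(212, (np.int64(520), np.int64(72), np.int64(127)), 140), (217, (np.int64(520), np.int64(73), np.int64(115)), 139), (222, (np.int64(523), np.int64(74), np.int64(104)), 140), (227, (np.int64(523), np.int64(74), np.int64(91)), 142), (232, (np.int64(525), np.int64(75), np.int64(80)), 136), (237, (np.int64(501), np.int64(81), np.int64(50)), 22), (242, (np.int64(512), np.int64(79), np.int64(45)), 20), (247, (np.int64(513), np.int64(80), np.int64(31)), 19), (252, (np.int64(526), np.int64(78), np.int64(27)), 20), (257, (np.int64(
[... 1319 characters left out ...]
int64(521), np.int64(93), np.int64(102)), 147), (227, (np.int64(521), np.int64(94), np.int64(90)), 149), (232, (np.int64(521), np.int64(95), np.int64(76)), 153), (237, (np.int64(429), np.int64(116), np.int64(0)), 164), (242, (np.int64(493), np.int64(103), np.int64(30)), 90), (247, (np.int64(537), np.int64(95), np.int64(48)), 21), (252, (np.int64(537), np.int64(96), np.int64(35)), 20), (257, (np.int64(547), np.int64(95), np.int64(29)), 20)]
10 27 221 [485.  53.  10.] [551. 118.  27.]
36 49 75 [495.  74.  36.] [542.  98.  49.]
49 60 66 [493.  74.  49.] [540.  98.  55.]
227 [485.94026045  69.55198645  27.1574504 ] [529.68507796 117.33410513 109.96261867] [522.09426882  83.58138461  90.73429846]
```

View pics/c3.png

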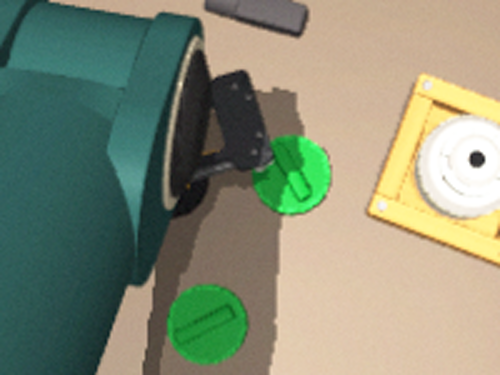

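In the crop, bench is visible just below the finger tips, so the real tips are at z≈72 while the state says 33. The xy position is fine. The top crop only shows the arm covering the cap. The tool origin is therefore about 38 mm off in z, so I'll open, lower by 30 mm and measure the tip height again.

play_rows:
  plan: [0,0,0,0,0,0,0.6,0,0,0,0,0,0,0.6,0,0,0,0,0,0,0.6,0,0,0,0,0,0,0.6,0,0,0,0,0,0,0.6]

```text
time_s: 4.83
eef_pos: [513.9, 84.5, 33.1]
eef_rot: [3.104, 0.484, -0.0]
ft_force: [-0.1, -0.3, -1.4]
width: 30.3
grip_force: 0.0
```

play_rows:
  plan: [0,0,0,0,0,0,0.6,0,0,0,0,0,0,0.6,0,0,0,0,0,0,0.6,0,0,0,0,0,0,0.6,0,0,0,0,0,0,0.6]

```text
time_s: 5.25
eef_pos: [513.9, 84.5, 33.1]
eef_rot: [3.104, 0.484, -0.0]
ft_force: [0.6, 0.7, 0.0]
width: 56.3
grip_force: 0.0
```

play_rows:
  plan: [0,0,0.008,0,0,0,0.6,0,0,0.016,0,0,0,0.6,0,0,0.024,0,0,0,0.6,0,0,0.028,0,0,0,0.6,0,0,0.03,0,0,0,0.6]

```text
time_s: 5.67
eef_pos: [513.4, 84.2, 2.0]
eef_rot: [3.104, 0.484, -0.002]
ft_force: [-0.0, 0.0, -0.4]
width: 56.5
grip_force: 0.0
```

```bash
python3 - <<'E'
from h import *
p,d=viewer.camera("scene");W=cloud("scene",d)
go(514,84.2,0,-72.9)
m=(abs(W[...,0]-514)<30)&(abs(W[...,1]-84)<75)&(W[...,2]>34)&(W[...,2]<90)&(p.max(2)>85)
print(m.sum())
w=W[m]
for s in(1,-1):
    b=w[(w[:,1]-84)*s>0]
    if len(b): print(s,len(b),b.min(0).round(1),np.median(b,0).round(1),b.max(0).round(1))
a=cv2.resize(p[170:290,290:450],None,fx=4,fy=4,interpolation=2);cv2.imwrite("pics/c4.png",a)
E
```

```text
t 5.72 p [513.45  84.17   2.07] yyaw -72.27 tilt [-0.0012 -0.0007] q7 -1.07 F [-0.33 -0.52 -1.53] M [-0.103  0.197  0.045] w 56.25 g 0.0
shift mm [0.54 0.14 2.07] az 0.6295587917951195
260
1 105 [495.9  89.4  35.9] [511.9 118.   64.3] [517.  125.2  89.9]
-1 155 [514.2  42.5  39. ] [532.2  49.9  67.6] [537.7  59.7  90. ]
```

View pics/c4.png

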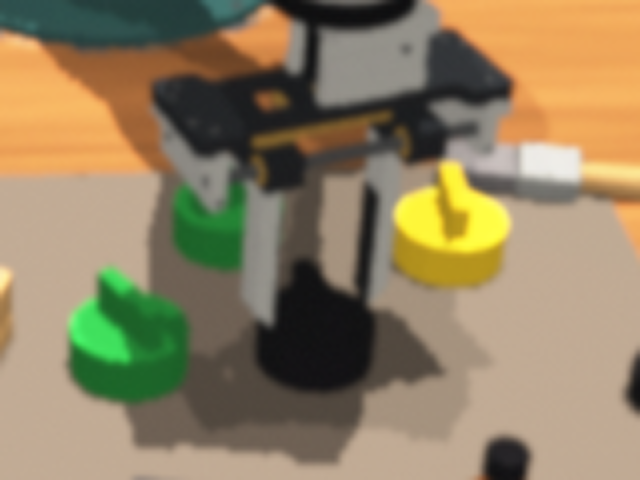

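The crop shows the fingers straddling the bar, with the tips at about 39-40 mm. Going 6 mm lower and closing.

play_rows:
  plan: [0,0,0.002,0,0,0.6,0.6,0,0,0.004,0,0,0.6,0.6,0,0,0.006,0,0,0.6,0.6,0,0,0.006,0,0,0.6,0.3,0,0,0.006,0,0,0.6,0]

```text
time_s: 6.13
eef_pos: [514.0, 84.4, -2.9]
eef_rot: [3.106, 0.468, 0.0]
ft_force: [1.1, -0.6, -0.1]
width: 46.4
grip_force: 0.0
```

play_rows:
  plan: [0,0,0,0,0,0,0,0,0,0,0,0,0,0,0,0,0,0,0,0,0,0,0,0,0,0,0,0,0,0,0,0,0,0,0]

```text
time_s: 6.55
eef_pos: [514.0, 84.5, -2.9]
eef_rot: [-3.106, -0.468, -0.0]
ft_force: [0.4, 1.2, 0.8]
width: 13.1
grip_force: 0.4
```

play_rows:
  plan: [0,0,0,0,0,0,0,0,0,0,0,0,0,0,0,0,0,0,0,0,0,0,0,0,0,0,0,0,0,0,0,0,0,0,0]

```text
time_s: 6.97
eef_pos: [513.9, 84.6, -2.9]
eef_rot: [-3.106, -0.468, -0.0]
ft_force: [-0.4, 1.5, 2.5]
width: 11.9
grip_force: 20.0
```

```bash
python3 -c "
from h import *
go(521.7,-164.2,131,-72.9)"
```

```text
t 6.97 p [513.95  84.56  -2.89] yyaw -72.86 tilt [0.     0.0001] q7 -1.07 F [-0.37  1.54  2.45] M [0.34  0.379 0.022] w 11.89 g 20.0
shift mm [ -65.9   239.99 -133.91] az 0.04077537285039057
```

play_rows:
  plan: [0,0,-0.01,0,0,0,0,0,0,-0.04,0,0,0,0,0,0,-0.075,0,0,0,0,0,0,-0.11,0,0,0,0,0,0,-0.134,0,0,0,0]

```text
time_s: 7.38
eef_pos: [514.4, 83.8, 134.3]
eef_rot: [3.107, 0.466, 0.003]
ft_force: [0.7, 0.0, 0.1]
width: 11.8
grip_force: 20.0
```

play_rows:
  plan: [-0.003,0.01,0,0,0,0,0,-0.01,0.036,0,0,0,0,0,-0.018,0.064,0,0,0,0,0,-0.026,0.092,0,0,0,0,0,-0.033,0.12,0,0,0,0,0]

```text
time_s: 7.8
eef_pos: [517.1, -41.6, 131.1]
eef_rot: [3.107, 0.468, -0.0]
ft_force: [0.5, 0.4, -1.3]
width: 11.9
grip_force: 20.0
```

play_rows:
  plan: [-0.008,0.028,0,0,0,0,0,-0.016,0.056,0,0,0,0,0,-0.023,0.084,0,0,0,0,0,-0.03,0.109,0,0,0,0,0,-0.033,0.12,0,0,0,0,0]

```text
time_s: 8.22
eef_pos: [520.6, -168.3, 131.3]
eef_rot: [3.106, 0.462, -0.001]
ft_force: [0.1, -0.5, -0.9]
width: 11.8
grip_force: 20.0
```

play_rows:
  plan: [0,0,0,0,0,0,0,0,0,0,0,0,0,0,0,0,0,0,0,0,0,0,0,0,0,0,0,0,0,0,0,0,0,0,0]

```text
time_s: 8.63
eef_pos: [521.8, -163.2, 131.1]
eef_rot: [-3.106, -0.471, 0.0]
ft_force: [0.9, 0.5, -2.2]
width: 11.9
grip_force: 20.0
```

```bash
python3 - <<'E'
from h import *
go(521.7,-164.2,102.1,-72.9)
p,d=viewer.camera("top");W=cloud("top",d);S,ds=viewer.camera("scene");Ws=cloud("scene",ds)
for P,w0 in((p,W),(S,Ws)):
    m=(abs(w0[...,0]-520)<60)&(abs(w0[...,1]+164)<60)&(w0[...,2]>125)&(w0[...,2]<193)&(P.max(2)<70)
    w=w0[m]
    for lo,hi in((128,160),(158,167),(170,190)):
        b=w[(w[:,2]>lo)&(w[:,2]<hi)]
        if len(b)>5: print(lo,hi,len(b),b.min(0).round(1),b.max(0).round(1),cv2.minEnclosingCircle(b[:,:2].astype(np.float32)))
cv2.imwrite("pics/c5.png",cv2.resize(S[130:290,170:370],None,fx=3.5,fy=3.5,interpolation=2))
E
```

```text
t 8.63 p [ 521.75 -163.17  131.05] yyaw -72.77 tilt [-0.0001  0.0002] q7 -0.71 F [ 0.94  0.49 -2.15] M [-0.032  0.1   -0.047] w 11.92 g 20.0
shift mm [-0.36  0.98 28.95] az 0.13469113557496826
128 160 330 [ 528.6 -192.5  133.5] [ 559.  -132.1  160. ] ((535.4596557617188, -162.30813598632812), 30.28635025024414)
158 167 276 [ 505.5 -193.2  158.1] [ 558.3 -133.4  166.7] ((527.9500732421875, -162.762451171875), 30.8875675201416)
170 190 100 [ 509.1 -168.9  170.3] [ 551.1 -151.6  189.9] ((530.068359375, -162.32701110839844), 21.177833557128906)
```

View pics/c5.png

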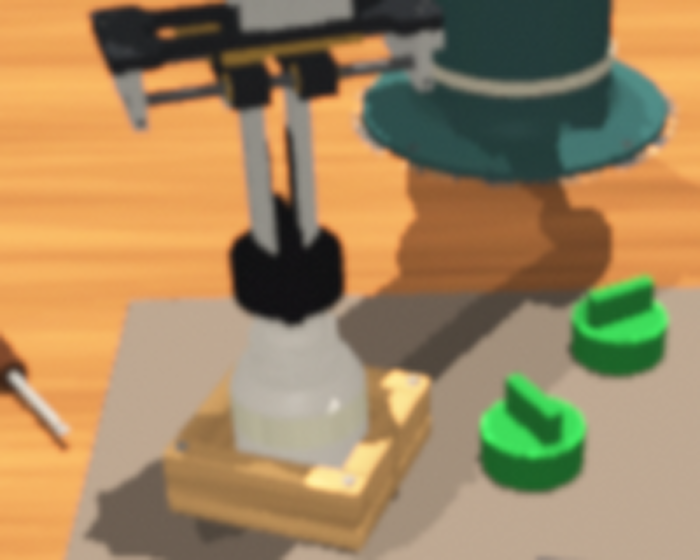

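The crop shows the cap held level above the neck, and after correcting the camera bias it agrees with the pot axis to 1 mm. Correcting, then going down to just above the flat tops.

play_rows:
  plan: [0,0.001,0.008,0,0,0,0,0,0.001,0.014,0,0,0,0,0,0.001,0.018,0,0,0,0,0,0.001,0.021,0,0,0,0,0,0.001,0.023,0,0,0,0]

```text
time_s: 9.15
eef_pos: [521.6, -165.3, 107.4]
eef_rot: [3.107, 0.468, -0.001]
ft_force: [-0.5, 0.5, -1.3]
width: 12.4
grip_force: 20.0
```

play_rows:
  plan: [0,0,0.001,0,0,0,0,0,0,0.001,0,0,0,0,0,0,0.002,0,0,0,0,0,0,0.003,0,0,0,0,0,0,0.003,0,0,0,0]

```text
time_s: 9.57
eef_pos: [522.0, -165.3, 105.1]
eef_rot: [3.106, 0.468, 0.0]
ft_force: [-0.6, -0.6, 0.1]
width: 11.6
grip_force: 20.0
```

```bash
python3 -c "
from h import *
go(521.7,-164.2,102.1,-72.9)"
```

```text
t 9.57 p [ 521.99 -165.29  105.13] yyaw -72.86 tilt [ 0.0003 -0.0001] q7 -0.68 F [-0.63 -0.65  0.1 ] M [0.005 0.147 0.008] w 11.58 g 20.0
shift mm [ 0.04 -1.12  3.03] az 0.0425267154869573
```

play_rows:
  plan: [0,-0.001,0.0005,0,0,0,0,0,-0.001,0.001,0,0,0,0,0,-0.001,0.0015,0,0,0,0,0,-0.001,0.002,0,0,0,0,0,-0.001,0.002,0,0,0,0]

```text
time_s: 9.98
eef_pos: [521.5, -164.0, 102.9]
eef_rot: [-3.106, -0.469, 0.0]
ft_force: [-0.1, 1.4, -1.6]
width: 11.7
grip_force: 20.0
```

play_rows:
  plan: [0,0,0.0005,0,0,0,0,0,0,0.001,0,0,0,0,0,0,0.001,0,0,0,0,0,0,0.001,0,0,0,0,0,0,0.001,0,0,0,0]

```text
time_s: 10.4
eef_pos: [521.6, -164.1, 102.1]
eef_rot: [-3.106, -0.468, -0.0]
ft_force: [-0.4, 2.7, 1.8]
width: 11.4
grip_force: 20.0
```

```bash
python3 -c "
from h import *
go(521.7,-164.2,102.1,-72.9)"
```

```text
t 10.4 p [ 521.63 -164.13  102.11] yyaw -72.85 tilt [0.     0.0002] q7 -0.68 F [-0.41  2.67  1.77] M [0.929 0.179 0.086] w 11.44 g 20.0
shift mm [0.05 0.09 0.01] az 0.048268860903931454
```

Touched at the expected height of a flat top (cap at 105). Easing sideways by 0.5 mm, then turning counter-clockwise with a lighter grip.

play_rows:
  plan: [0,-0.0005,0,0,0,-1,0,0,-0.0005,0,0,0,-4,0,0,-0.0005,0,0,0,-7,0,0,-0.0005,0,0,0,-10,0,0,-0.0005,0,0,0,-12,0]
  newtons: 15

```text
time_s: 10.82
eef_pos: [521.4, -164.3, 102.1]
eef_rot: [3.038, 0.795, 0.0]
ft_force: [0.3, -0.1, 0.3]
width: 11.8
grip_force: 15.0
```

```bash
python3 -c "
from h import *
go(521.7,-164.2,102.1,-72.9)"
```

```text
t 10.82 p [ 521.42 -164.34  102.13] yyaw -60.66 tilt [ 0.0002 -0.0008] q7 -0.49 F [ 0.31 -0.15  0.33] M [ 0.047  0.012 -0.034] w 11.81 g 15.0
shift mm [0.31 0.02 0.03] az 12.241445679737694
```

play_rows:
  plan: [0,0,0.0003,0,0,0,0,0,0,0.0006,0,0,-3,0,0,0,0.0006,0,0,-6,0,0,0,0.0006,0,0,-9,0,0,0,0.0006,0,0,-12,0]

```text
time_s: 11.23
eef_pos: [522.0, -164.4, 102.0]
eef_rot: [2.939, 1.105, 0.002]
ft_force: [1.1, -0.0, 7.9]
width: 11.9
grip_force: 15.0
```

```bash
python3 -c "
from h import *
go(521.7,-164.2,102.1,-72.9)"
```

```text
t 11.23 p [ 522.04 -164.38  102.04] yyaw -48.78 tilt [ 0.0014 -0.0007] q7 -0.31 F [ 1.15 -0.    7.85] M [ 0.05   0.052 -0.145] w 11.89 g 15.0
shift mm [-0.13 -0.36 -0.06] az 24.11863494870363
```

Resting on the flat tops at about 8 N. Backing off a bit and continuing counter-clockwise.

play_rows:
  plan: [0,0,-0.0002,0,0,-3,0,0,0,-0.0002,0,0,-6,0,0,0,-0.0002,0,0,-9,0,0,0,-0.0002,0,0,-12,0,0,0,-0.0002,0,0,-14,0]

```text
time_s: 11.65
eef_pos: [521.9, -164.3, 102.1]
eef_rot: [2.783, 1.456, 0.001]
ft_force: [0.1, -0.1, 4.9]
width: 12.0
grip_force: 15.0
```

```bash
python3 -c "
from h import *
go(521.7,-164.2,102.1,-72.9)"
```

```text
t 11.65 p [ 521.85 -164.32  102.06] yyaw -34.76 tilt [ 0.0011 -0.0006] q7 -0.09 F [ 0.14 -0.05  4.95] M [ 0.017  0.019 -0.05 ] w 12.04 g 15.0
shift mm [ 0.01 -0.19 -0.04] az 38.13661825058301
```

play_rows:
  plan: [0,0,0,0,0,-3,0,0,0,0,0,0,-6,0,0,0,0,0,0,-9,0,0,0,0,0,0,-12,0,0,0,0,0,0,-14,0]

```text
time_s: 12.07
eef_pos: [521.8, -164.4, 102.0]
eef_rot: [2.584, 1.784, 0.001]
ft_force: [1.7, 0.3, 5.6]
width: 11.9
grip_force: 15.0
```

```bash
python3 -c "
from h import *
go(521.7,-164.2,102.1,-72.9)"
```

```text
t 12.07 p [ 521.83 -164.38  102.04] yyaw -20.76 tilt [ 0.001  -0.0007] q7 0.12 F [1.65 0.34 5.6 ] M [-0.032 -0.035 -0.051] w 11.9 g 15.0
shift mm [ 0.12 -0.18 -0.06] az 52.136380840034604
```

play_rows:
  plan: [0,0,0,0,0,-3,0,0,0,0,0,0,-6,0,0,0,0,0,0,-8,0,0,0,0,0,0,-10,0,0,0,0,0,0,-12,0]

```text
time_s: 12.48
eef_pos: [521.8, -164.4, 102.0]
eef_rot: [2.385, 2.043, 0.001]
ft_force: [0.8, -0.2, 3.9]
width: 12.1
grip_force: 15.0
```

```bash
python3 -c "
from h import *
go(521.7,-164.2,102.1,-72.9)"
```

```text
t 12.48 p [ 521.83 -164.38  102.01] yyaw -8.83 tilt [ 0.001  -0.0007] q7 0.31 F [ 0.82 -0.18  3.9 ] M [-0.091 -0.043 -0.124] w 12.1 g 15.0
shift mm [ 0.16 -0.15 -0.09] az 64.06503242093356
```

play_rows:
  plan: [0,0,0,0,0,-3,0,0,0,0.0002,0,0,-6,0,0,0,0.0002,0,0,-8,0,0,0,0.0002,0,0,-10,0,0,0,0.0002,0,0,-12,0]

```text
time_s: 12.9
eef_pos: [521.3, -164.2, 101.4]
eef_rot: [2.159, 2.282, -0.001]
ft_force: [-0.1, 0.4, -1.5]
width: 11.7
grip_force: 15.0
```

```bash
python3 -c "
from h import *
go(521.7,-164.2,102.1,-72.9)"
```

```text
t 12.9 p [ 521.32 -164.2   101.38] yyaw 3.17 tilt [-0.0001 -0.0005] q7 0.5 F [-0.15  0.4  -1.47] M [-0.108  0.115  0.04 ] w 11.72 g 15.0
shift mm [-0.02  0.38 -0.72] az 76.07437558050898
```

The press force vanished at about 76°, so the lugs are over the slots. Lowering gently.

play_rows:
  plan: [0,0,0.0005,0,0,0,0,0,0,0.001,0,0,0,0,0,0,0.0015,0,0,0,0,0,0,0.0015,0,0,0,0,0,0,0.0015,0,0,0,0]

```text
time_s: 13.32
eef_pos: [521.4, -163.9, 99.9]
eef_rot: [2.16, 2.281, -0.0]
ft_force: [0.8, -0.2, -0.2]
width: 12.0
grip_force: 15.0
```

```bash
python3 -c "
from h import *
go(521.7,-164.2,102.1,-72.9)"
```

```text
t 13.32 p [ 521.41 -163.88   99.92] yyaw 3.1 tilt [-0.0001 -0.0002] q7 0.5 F [ 0.77 -0.17 -0.21] M [-0.076  0.069 -0.001] w 11.95 g 15.0
shift mm [-0.33  0.27 -2.18] az 76.00180669889356
```

play_rows:
  plan: [0,0,0.001,0,0,0,0,0,0,0.002,0,0,0,0,0,0,0.003,0,0,0,0,0,0,0.003,0,0,0,0,0,0,0.003,0,0,0,0]

```text
time_s: 13.73
eef_pos: [521.4, -163.8, 96.9]
eef_rot: [-2.16, -2.281, 0.0]
ft_force: [-0.0, -0.2, -1.4]
width: 12.3
grip_force: 15.0
```

```bash
python3 -c "
from h import *
go(521.7,-164.2,102.1,-72.9)"
```

```text
t 13.73 p [ 521.39 -163.82   96.89] yyaw 3.14 tilt [-0.0002 -0.0001] q7 0.5 F [-0.05 -0.15 -1.4 ] M [-0.091  0.024 -0.022] w 12.29 g 15.0
shift mm [-0.4   0.29 -5.21] az 76.0383042269669
```

play_rows:
  plan: [0,0,0.001,0,0,0,0,0,0,0.002,0,0,0,0,0,0,0.003,0,0,0,0,0,0,0.004,0,0,0,0,0,0,0.004,0,0,0,0]

```text
time_s: 14.15
eef_pos: [521.3, -163.8, 92.8]
eef_rot: [-2.16, -2.281, 0.0]
ft_force: [-0.2, 0.5, -1.4]
width: 11.8
grip_force: 15.0
```

play_rows:
  plan: [0,0,0.0005,0,0,0,0,0,0,0.001,0,0,0,0,0,0,0.001,0,0,0,0,0,0,0.001,0,0,0,0,0,0,0.001,0,0,0,0]

```text
time_s: 14.57
eef_pos: [521.5, -163.9, 92.3]
eef_rot: [2.16, 2.281, 0.0]
ft_force: [-2.0, 0.6, 5.1]
width: 11.9
grip_force: 15.0
```

```bash
python3 -c "
from h import *
go(521.7,-164.2,102.1,-72.9)"
```

```text
t 14.57 p [ 521.53 -163.94   92.31] yyaw 3.14 tilt [ 0.0003 -0.    ] q7 0.5 F [-2.04  0.56  5.05] M [0.127 0.601 0.024] w 11.88 g 15.0
shift mm [-0.27  0.16 -9.79] az 76.03519523042365
```

Dropped into the slots (cap at about 95.2). Now screwing clockwise, the first part level.

play_rows:
  plan: [0,0,-0.0003,0,0,2,0,0,0,-0.0003,0,0,4,0,0,0,-0.0003,0,0,6,0,0,0,-0.0003,0,0,8,0,0,0,-0.0003,0,0,10,0]

```text
time_s: 14.98
eef_pos: [521.6, -163.9, 92.4]
eef_rot: [2.352, 2.082, 0.0]
ft_force: [-0.2, 0.5, 0.0]
width: 12.1
grip_force: 15.0
```

```bash
python3 -c "
from h import *
go(521.7,-164.2,102.1,-72.9)"
```

```text
t 14.98 p [ 521.57 -163.86   92.36] yyaw -6.95 tilt [ 0.0003 -0.0001] q7 0.35 F [-0.24  0.51  0.  ] M [-0.039  0.139  0.078] w 12.14 g 15.0
shift mm [-0.33  0.18 -9.74] az 65.94534510342612
```

play_rows:
  plan: [0,0,0.0002,0,0,2,0,0,0,0.0004,0,0,4,0,0,0,0.0006,0,0,6,0,0,0,0.0008,0,0,8,0,0,0,0.001,0,0,10,0]

```text
time_s: 15.4
eef_pos: [522.2, -164.2, 92.1]
eef_rot: [2.523, 1.869, 0.002]
ft_force: [-0.7, -0.9, 11.4]
width: 12.0
grip_force: 15.1
```

```bash
python3 -c "
from h import *
go(521.7,-164.2,102.1,-72.9)"
```

```text
t 15.4 p [ 522.19 -164.21   92.06] yyaw -16.95 tilt [ 0.0016 -0.0005] q7 0.19 F [-0.74 -0.88 11.44] M [-0.189  0.366  0.184] w 12.02 g 15.1
shift mm [ -0.14  -0.45 -10.04] az 55.949662492393074
```

play_rows:
  plan: [0,0,-0.0002,0,0,2,0,0,0,-0.0002,0,0,4,0,0,0,-0.0002,0,0,6,0,0,0,-0.0002,0,0,8,0,0,0,-0.0002,0,0,10,0]

```text
time_s: 15.82
eef_pos: [521.7, -164.2, 91.7]
eef_rot: [2.677, 1.642, 0.001]
ft_force: [0.1, 0.2, 0.4]
width: 12.2
grip_force: 15.0
```

```bash
python3 -c "
from h import *
go(521.7,-164.2,102.1,-72.9)"
```

```text
t 15.82 p [ 521.75 -164.21   91.75] yyaw -26.97 tilt [ 0.0007 -0.0005] q7 0.04 F [0.09 0.19 0.38] M [-0.159  0.081 -0.051] w 12.18 g 15.0
shift mm [-1.000e-02 -4.000e-02 -1.035e+01] az 45.93166076291709
```

Now it is sinking. Following the helix at 1.1 mm per 10°.

play_rows:
  plan: [0,0,0.0003,0,0,2,0,0,0,0.0006,0,0,4,0,0,0,0.0008,0,0,6,0,0,0,0.001,0,0,8,0,0,0,0.0012,0,0,10,0]

```text
time_s: 16.23
eef_pos: [521.7, -164.2, 90.6]
eef_rot: [2.81, 1.402, 0.001]
ft_force: [0.2, -0.4, 1.2]
width: 11.9
grip_force: 15.0
```

```bash
python3 -c "
from h import *
go(521.7,-164.2,102.1,-72.9)"
```

```text
t 16.23 p [ 521.74 -164.19   90.56] yyaw -36.97 tilt [ 0.0007 -0.0005] q7 -0.12 F [ 0.24 -0.41  1.21] M [-0.25   0.123  0.004] w 11.9 g 15.0
shift mm [ -0.03  -0.02 -11.54] az 35.933875762887
```

play_rows:
  plan: [0,0,0.0002,0,0,2,0,0,0,0.0004,0,0,4,0,0,0,0.0007,0,0,6,0,0,0,0.0009,0,0,8,0,0,0,0.0011,0,0,10,0]

```text
time_s: 16.65
eef_pos: [521.7, -164.3, 89.4]
eef_rot: [2.922, 1.152, 0.001]
ft_force: [0.8, 0.4, 1.6]
width: 11.7
grip_force: 15.0
```

play_rows:
  plan: [0,0,0.0002,0,0,2,0,0,0,0.0004,0,0,4,0,0,0,0.0007,0,0,6,0,0,0,0.0009,0,0,8,0,0,0,0.0011,0,0,10,0]

```text
time_s: 17.07
eef_pos: [521.7, -164.3, 88.4]
eef_rot: [3.011, 0.893, 0.001]
ft_force: [0.4, -0.7, 1.9]
width: 11.4
grip_force: 15.0
```

```bash
python3 -c "
from h import *
go(521.7,-164.2,102.1,-72.9)"
```

```text
t 17.07 p [ 521.69 -164.26   88.38] yyaw -56.96 tilt [ 0.0006 -0.0006] q7 -0.42 F [ 0.39 -0.72  1.92] M [0.008 0.126 0.014] w 11.44 g 15.0
shift mm [  0.05  -0.03 -13.72] az 15.937264357592085
```

play_rows:
  plan: [0,0,0.0002,0,0,2,0,0,0,0.0004,0,0,4,0,0,0,0.0007,0,0,6,0,0,0,0.0009,0,0,8,0,0,0,0.0011,0,0,10,0]

```text
time_s: 17.48
eef_pos: [521.7, -164.2, 87.3]
eef_rot: [3.078, 0.627, 0.001]
ft_force: [0.1, -0.0, 2.0]
width: 11.6
grip_force: 15.0
```

play_rows:
  plan: [0,0,0.0001,0,0,1,0,0,0,0.0002,0,0,2,0,0,0,0.0004,0,0,4,0,0,0,0.0005,0,0,5,0,0,0,0.0007,0,0,6,0]

```text
time_s: 17.9
eef_pos: [521.6, -163.9, 86.5]
eef_rot: [3.106, 0.467, 0.001]
ft_force: [-0.9, 0.4, 7.5]
width: 11.7
grip_force: 15.0
```

```bash
python3 -c "
from h import *
go(521.7,-164.2,102.1,-72.9)"
```

```text
t 17.9 p [ 521.64 -163.9    86.47] yyaw -72.9 tilt [ 0.0004 -0.0002] q7 -0.66 F [-0.91  0.42  7.47] M [-0.01   0.294  0.067] w 11.7 g 15.0
shift mm [ -0.02   0.31 -15.63] az 0.0029159602817117047
```

Cap at about 89.4. Feeling for the end.

play_rows:
  plan: [0,0,0,0,0,1,0,0,0,0,0,0,2,0,0,0,0,0,0,3,0,0,0,0,0,0,4,0,0,0,0,0,0,4,0]

```text
time_s: 18.32
eef_pos: [521.4, -163.2, 86.3]
eef_rot: [-3.12, -0.359, 0.0]
ft_force: [-2.1, 2.5, 6.4]
width: 12.2
grip_force: 15.2
```

```bash
python3 -c "
from h import *
go(521.7,-164.2,102.1,-72.9)"
```

```text
t 18.32 p [ 521.43 -163.21   86.31] yyaw -76.88 tilt [-0.0003  0.0008] q7 -0.72 F [-2.07  2.48  6.42] M [0.633 0.542 0.383] w 12.21 g 15.2
shift mm [  0.03   1.01 -15.79] az -3.97939410254196
```

Torque rose to 0.38 N m at cap height of about 89.2, so it is fully home. Relaxing, opening and rising.

play_rows:
  plan: [0,0,-0.0003,0,0,-1,0,0,0,-0.0003,0,0,-1,0,0,0,-0.0003,0,0,-1,0.3,0,0,-0.0003,0,0,-1,0.5,0,0,-0.0003,0,0,-1,0.5]

```text
time_s: 18.73
eef_pos: [521.4, -164.1, 86.6]
eef_rot: [3.117, 0.386, 0.0]
ft_force: [-0.0, -1.2, 0.1]
width: 28.4
grip_force: 0.0
```

play_rows:
  plan: [0,0,0,0,0,0,0.5,0,0,0,0,0,0,0.5,0,0,0,0,0,0,0.5,0,0,0,0,0,0,0.5,0,0,0,0,0,0,0.5]

```text
time_s: 19.15
eef_pos: [521.5, -163.9, 86.6]
eef_rot: [3.118, 0.387, 0.0]
ft_force: [0.8, -0.1, -1.4]
width: 46.7
grip_force: 0.0
```

play_rows:
  plan: [0,0,-0.005,0,0,0,0.5,0,0,-0.02,0,0,0,0.5,0,0,-0.045,0,0,0,0.5,0,0,-0.075,0,0,0,0.5,0,0,-0.1,0,0,0,0.5]

```text
time_s: 19.57
eef_pos: [521.3, -164.2, 188.6]
eef_rot: [3.117, 0.386, 0.0]
ft_force: [0.2, -0.2, 0.5]
width: 46.9
grip_force: 0.0
```

play_rows:
  plan: [0,0,0,0,0,0,0.5,0,0,0,0,0,0,0.5,0,0,0,0,0,0,0.5,0,0,0,0,0,0,0.5,0,0,0,0,0,0,0.5]

```text
time_s: 19.98
eef_pos: [521.0, -163.8, 185.8]
eef_rot: [-3.118, -0.386, 0.002]
ft_force: [-0.4, 0.3, 0.7]
width: 46.6
grip_force: 0.0
```

```bash
python3 - <<'E'
from h import *
go(521.7,-164.2,190,-72.9)
for n in("scene","top"):
    p,d=viewer.camera(n);W=cloud(n,d)
    m=(abs(W[...,0]-522)<40)&(abs(W[...,1]+164)<40)&(W[...,2]>100)&(W[...,2]<150)&(p.max(2)<70);w=W[m];print(n,len(w))
    for lo,hi in((112,124),(132,150)):
        b=w[(w[:,2]>lo)&(w[:,2]<hi)]
        if len(b): print(lo,np.median(b,0).round(1),b.min(0).round(),b.max(0).round())
    if n=="scene":cv2.imwrite("pics/c6.png",cv2.resize(p[110:310,150:400],None,fx=3,fy=3,interpolation=2))
E
```

```text
t 19.98 p [ 520.98 -163.76  185.79] yyaw -75.87 tilt [-0.0014 -0.0001] q7 -0.8 F [-0.36  0.26  0.74] M [-0.025  0.16  -0.001] w 46.61 g 0.0
shift mm [ 0.58  0.6  -4.21] az -2.9666969026463335
scene 631
112 [ 534.9 -163.5  117.2] [ 499. -194.  112.] [ 559. -132.  124.]
132 [ 535.4 -162.2  140.7] [ 507. -170.  132.] [ 550. -152.  143.]
top 0
```

View pics/c6.png

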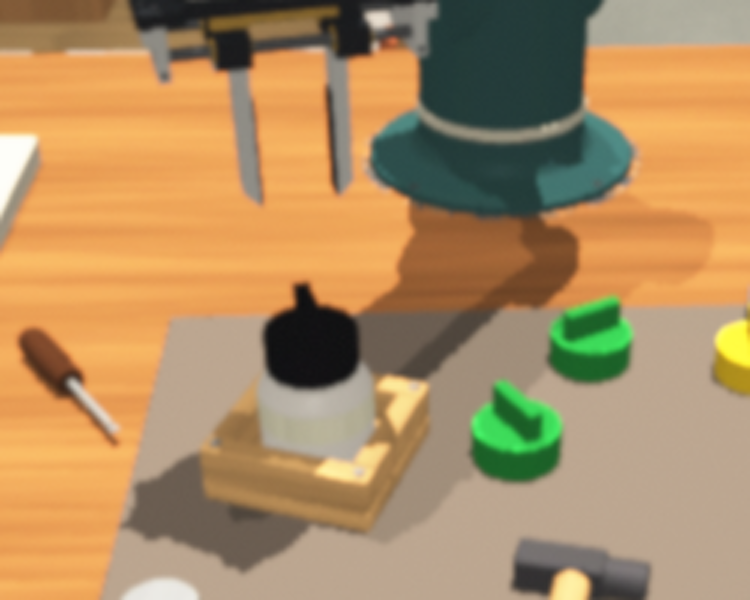

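The crop shows the cap seated level on the pot at about (310,345), the fingers clear above it, and the nearby things in view where they were. The skirt top measures about 117 mm and the bar top about 142 mm, matching the home position. Handing in.

```bash
python3 -c "
from cell import r
print(r.finish_job())"
```

```text
the job is handed in; nothing more can be done
None
```

The larger cap is screwed fully home on the glue pot (origin about 89 mm up) and released, and I handed the job in at about 20 s; the hand-in returned no verdict.

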